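Release the latched key on the valve test console

ROBOT

A 7-joint arm with a two-finger parallel gripper is mounted at the origin on the work surface. World frame = base frame: x ahead of the robot, y to its left, z up, the work surface at z = 0. Lengths are in m, angles in rad, forces in N, time in s.
With the tool pointing down it reaches from about 0.4 to 0.85 m from the base axis. Payload 4.5 kg.
Tool frame: the origin (TCP) lies midway between the tips of the shut fingers; the grasp point (between the pads) lies 19 mm behind it; z points along the fingers, y is the line along which they close (so a half turn about z gives the same grasp; the last joint's range is limited). The gripper opens to 88 mm and grips with 3 to 60 N. Pads are 18 mm wide; open, the fingers measure 123 mm over their backs; the gripper's body (75 mm by 187 mm) begins 45 mm behind the grasp point.
Start: joints at [-1.131, 0.689, -0.195, 1.565, 0.157, 0.902, -0.215], TCP at [0.247, 0.574, 0.239] pointing down, gripper open.
Joint ranges: [-3.01, 3.01], [-0.46, 2.08], [-1.47, 1.51], [0.13, 2.56], [-1, 4.14], [0.04, 2.09], [-2.66, 2.66]. Speed limits (rad/s): [2.57, 2.57, 3.14, 3.14, 3.14, 3.14, 3.14].

INTERFACE

Orientations are given as [roll, pitch, yaw] about the fixed x, y, z axes, in that order (R = Rz(yaw) Ry(pitch) Rx(roll)).
In Python, from bench import bot gives the robot as it stands.
- The arm moves only by the shell command python3 -m jog 'ROWS'. ROWS is JSON, a list of rows, each a list of 7 numbers: the shift along the tool's x, y, z in mm, then the turn, a rotation vector about the tool's x, y, z in degrees, then the gripper command: -1 is shut, 1 is fully open, values between are in proportion. A call has 1 to 12 rows; each row is the pose to reach, as a shift and turn from the pose commanded when the call began, along the tool's axes at that moment; what a row does not reach only later rows make up. A row lasts 1/10 s, in which the tool goes at most 50 mm and 8.59 degrees, less where a joint would pass 70% of its speed; a pose out of reach is approached as far as the arm can. A call with a gripper value outside its range is refused whole. The fingers move at their own pace and stop on an object; the grip force is fixed at half the most. Time passes only in rows, so rows that repeat a pose let the fingers close. It gives the time, the measured TCP pose, the force, the opening and the grip force at its end, in the units of the state.
- bot.sense(): the state, without advancing time (a new reading comes with each control period).
- bot.grab_frame(name): name is "side" or "top" or "wrist"; returns a dict with "pixels" (420x560x3 uint8, blue, green, red), "range_z" (420x560 float32, m along the optical axis (not along the pixel's ray), 0 where there is no reading), "fovy" (degrees; the focal length in pixels is half the picture's height over the tangent of half this angle, whatever the lens; pixels are square), "cx", "cy" (the principal point, pixels), "camera_from_world" (4x4, takes a point from world to camera coordinates). Camera axes: x right, y down, z forward; pixel columns grow to the right and rows downward; lengths in m; the calibration is good to about 2 mm. A picture is of the moment at which its call begins.
- bot.close_job(): hands the job in; it is judged then, once.
The state is a dict: "time_s": time; "joints": joint angles; "joint_vel": joint speeds; "tau": joint torques, N m; "tcp_pos": TCP position; "ee_rot": TCP orientation; "wrist_force": force on the tool from outside, world axes, zero at the start; "wrist_torque": the same for the moment, N m; "gripper_width": finger opening in m; "grasp_force": force on a finger pad.
Only numpy, scipy, OpenCV 4.12 (cv2) and the standard library are available. Lean on these libraries where they do the work, as an engineer would, in place of code of your own. Each camera call takes 0.05 s, during which the arm holds its last target. There are 200 camera calls.

TASK

One of the four identical keys on the valve test console is still latched down. Tap each key lightly with the fingertips, one after the other from left to right (as seen from the robot) to feel which one it is, without pushing any key home; then press the latched key firmly home and let it go, so that it springs up level with the other three. Leave the can, the flange and the screwdriver where they are, and do not pick anything up.

Things in the scene. Friction and masses are not known exactly. Their poses are not given: they have to be found in the camera images.
- console: Grey steel control box with an aluminium top plate, fixed to the bench, 130 (its x) x 290 (its y) x 70 mm high; origin at the centre of its underside, on the bench; z up. The four keys stand in a row along its y axis at y = +82.5, +27.5, -27.5, -82.5 mm, x = 0. Its yaw is within 0.35 rad of 0, so +y is to the left as seen from the robot.
- key_1: The first (leftmost) key, seen from the robot; origin at the centre of its TOP face. Grey plastic cap in a dark well, 40 (x) x 32 (y) mm. All four keys are alike, any may be the latched one, and all move straight down.
- key_2: The second key, seen from the robot; origin at the centre of its TOP face. Same cap as key_1. Any FREE key: its top is 84 mm above the bench, 14 mm proud of the plate; it gives at 2 N, then 1 N more per mm, and stops 8 mm down. Pushed down 5.5 mm or more it counts as pushed home, which is wrong.
- key_3: The third key, seen from the robot; origin at the centre of its TOP face. Same cap as key_1. The LATCHED key: its top is about 81 mm above the bench; it gives only above about 5 N. Pressed firmly to its stop, 5 mm further down (about 11 N), its latch lets go (from 3 mm on) and it springs up to 84 mm as the finger leaves.
- key_4: The fourth (rightmost) key, seen from the robot; origin at the centre of its TOP face. Same cap as key_1.
- spray_can: Bystander: spray can, 56 mm across, 150 mm tall, standing behind the console; origin at the centre of its underside.
- flange: Bystander: flat steel ring, 90 mm across, 16 mm high, lying behind the console; origin at the centre of its underside.
- screwdriver: Bystander: red-handled screwdriver, 180 mm long, lying along its own x, in front of the console; origin on its underside near its middle.

How it is judged:
By the outcome, as a careful person would: the job done as asked, in the order asked, and still so for the second after the job is handed in, with the robot touching nothing.
It also fails if it takes over 51 s, if anything falls off the work surface, if the arm or the gripper's body presses on something with over 40 N, if the wrist force passes 120 N, or if a joint passes its speed limit or range.

## Working session

There is one attempt and no reset: what is moved stays moved. The work goes in short steps, Python scripts to look and compute and a shell command to move; the robot and the scene stay as the last step left them, time stands still between calls to the robot, and variables do not carry over. Pictures are saved under pics/ and viewed, at most 10 in all, crops included, and the job is handed in when it is done.

```bash
mkdir -p pics
python3 - <<'E'
from bench import bot
import cv2,numpy as np,pickle
s=bot.sense();print({k:np.round(s[k],3) for k in("time_s","tcp_pos","ee_rot","wrist_force","gripper_width")})
for n in("top","side"):
    f=bot.grab_frame(n);pickle.dump(f,open(n+".pkl","wb"));cv2.imwrite(f"pics/{n}0.png",f["pixels"])
E
```

```text
{'time_s': np.float64(0.0), 'tcp_pos': array([0.247, 0.574, 0.238]), 'ee_rot': array([-3.14 ,  0.   ,  2.736]), 'wrist_force': array([0.669, 0.287, 0.906]), 'gripper_width': np.float64(0.088)}
```

View pics/top0.png

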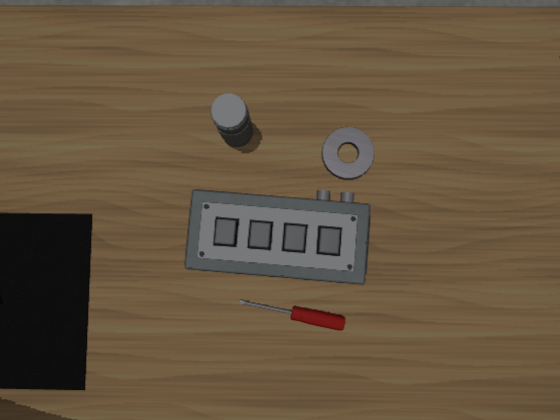

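The top view shows the console with keys at about (226,231), (260,235), (295,238) and (330,241). The can and flange are behind it, the screwdriver is in front, and the gripper is at the left edge.

```bash
cat > h.py <<'E'
import numpy as np
def w(f,u,v,z=None,r=3):
    h=f["pixels"].shape[0];F=h/2/np.tan(np.radians(f["fovy"])/2)
    T=np.linalg.inv(f["camera_from_world"])
    d=T[:3,:3]@np.array([(u-f["cx"])/F,(v-f["cy"])/F,1]);o=T[:3,3]
    if z is None:
        p=f["range_z"][int(v)-r:int(v)+r+1,int(u)-r:int(u)+r+1];t=np.median(p[p>0])
    else:t=(z-o[2])/d[2]
    return o+t*d
E
python3 - <<'E'
import pickle,numpy as np,cv2
from h import w
f=pickle.load(open("top.pkl","rb"))
K=[(226,231),(260,235),(295,238),(330,241)]
for k in K:print(w(f,*k).round(4),w(f,*k,z=.084).round(4))
for k in [(193,191),(370,204),(365,283),(186,268)]:print(w(f,*k,z=.07).round(4))
for k in [(207,207),(353,219),(350,267),(202,254)]:print('screw',w(f,*k,z=.07).round(4))
print('can',w(f,230,110).round(3),'drv',w(f,300,314).round(3))
c=f["pixels"][180:295,175:380];cv2.imwrite("pics/crop1.png",cv2.resize(c,None,fx=3.9,fy=3.9,interpolation=cv2.INTER_CUBIC))
E
```

```text
[0.5389 0.1048 0.084 ] [0.5389 0.1048 0.084 ]
[0.5333 0.0511 0.0842] [0.5333 0.0511 0.084 ]
[ 0.5292 -0.0039  0.0843] [ 0.5292 -0.0039  0.084 ]
[ 0.5252 -0.0589  0.0811] [ 0.5252 -0.0587  0.084 ]
[0.6031 0.161  0.07  ]
[ 0.5851 -0.1236  0.07  ]
[ 0.4598 -0.1153  0.07  ]
[0.4796 0.1691 0.07  ]
screw [0.5775 0.1377 0.07  ]
screw [ 0.5608 -0.0965  0.07  ]
screw [ 0.4846 -0.0917  0.07  ]
screw [0.5021 0.144  0.07  ]
can [0.715 0.095 0.15 ] drv [ 0.404 -0.015  0.025]
```

View pics/crop1.png

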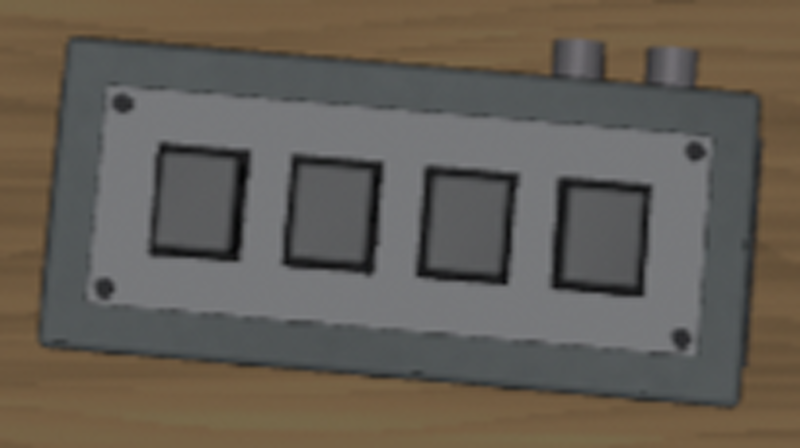

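```bash
python3 -m jog '[[-41,-29,0,0,0,-4,-1],[-82,-57,0,0,0,-8,-1],[-123,-86,10,0,0,-12,-1],[-164,-115,20,0,0,-16,-1],[-205,-144,30,0,0,-18.8,-1],[-246,-172,40,0,0,-18.8,-1],[-287,-201,50,0,0,-18.8,-1],[-328,-230,60,0,0,-18.8,-1],[-369,-258,70,0,0,-18.8,-1],[-410,-287,75,0,0,-18.8,-1],[-452,-316,80,0,0,-18.8,-1],[-452,-316,80,0,0,-18.8,-1]]'; python3 -m jog '[[0,0,0,0,0,0,-1],[0,0,0,0,0,0,-1],[0,0,0,0,0,0,-1]]'
```

```text
time_s: 1.3
tcp_pos: [0.5398, 0.0972, 0.1575]
ee_rot: [-3.136, 0.0, 3.053]
wrist_force: [-0.3, -0.1, -0.2]
gripper_width: 0.0007
grasp_force: 0.0
time_s: 1.6
tcp_pos: [0.5363, 0.1081, 0.1589]
ee_rot: [3.14, -0.001, 3.068]
wrist_force: [0.2, -0.1, 0.2]
gripper_width: 0.0003
grasp_force: 0.0
```

```bash
python3 -m jog '[[-2,-2.5,30,0,0,0,-1],[-2,-2.5,55,0,0,0,-1],[-2,-2.5,66,0,0,0,-1],[-2,-2.5,69,0,0,0,-1],[-2,-2.5,69,0,0,0,-1],[-2,-2.5,69,0,0,0,-1],[-2,-2.5,69,0,0,0,-1]]'
python3 - <<'E'
from bench import bot
import cv2
cv2.imwrite("pics/side1.png",bot.grab_frame("side")["pixels"])
s=bot.sense();print(s["tcp_pos"],s["wrist_force"])
E
```

```text
time_s: 2.3
tcp_pos: [0.5397, 0.1032, 0.0907]
ee_rot: [3.141, 0.002, 3.064]
wrist_force: [0.3, 0.1, 0.8]
gripper_width: 0.0006
grasp_force: 0.0
[0.53961975 0.10303205 0.09059194] [-0.38623978 -0.30697209 -0.84820334]
```

View pics/side1.png

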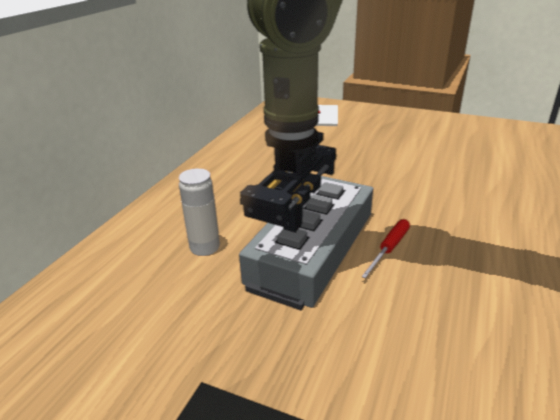

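Run:
```python
from bench import bot
import cv2,numpy as np
f=bot.grab_frame("side");im=f["pixels"]
F=210/np.tan(np.radians(f["fovy"])/2);T=f["camera_from_world"]
def pr(p):
    c=T[:3,:3]@np.array(p)+T[:3,3];return (np.array([f["cx"],f["cy"]])+F*c[:2]/c[2])
for n,p in dict(tcp=bot.sense()["tcp_pos"],k1=(.538,.1055,.084),k2=(.5335,.0506,.084),k3=(.5293,-.0042,.084),k4=(.525,-.059,.084)).items():print(n,pr(p).round(1))
cv2.imwrite("pics/side2.png",cv2.resize(im[140:305,220:400],None,fx=3.6,fy=3.6,interpolation=cv2.INTER_CUBIC))
```

```text
tcp [294. 228.]
k1 [294.3 232.4]
k2 [308.9 215. ]
k3 [321.9 199.5]
k4 [333.6 185.4]
```

View pics/side2.png

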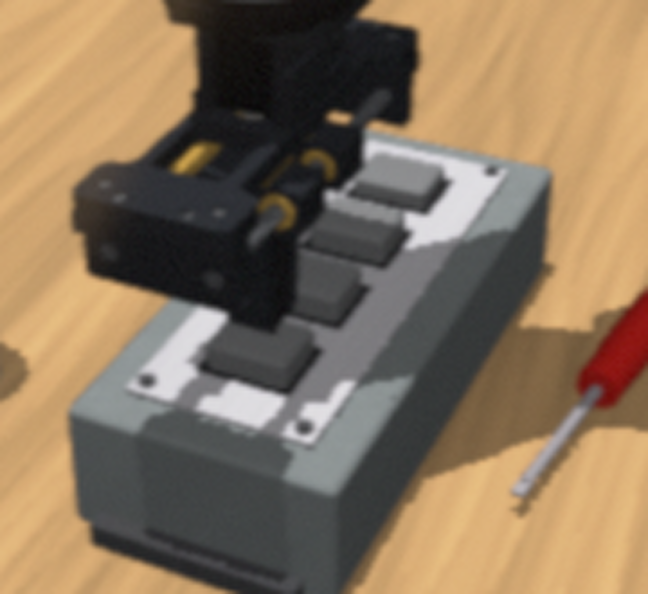

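The fingertip is just above key 1, at crop pixel (265,325) with the key top at (265,345). All four keys are visible and aligned, so I'll tap key 1.

```bash
python3 -m jog '[[0,1,3,0,0,0,-1],[0,1,5,0,0,0,-1],[0,1,6,0,0,0,-1],[0,1,7,0,0,0,-1],[0,1,7,0,0,0,-1],[0,1,7,0,0,0,-1]]';python3 -m jog '[[0,0,0.5,0,0,0,-1],[0,0,1,0,0,0,-1],[0,0,1,0,0,0,-1],[0,0,1,0,0,0,-1]]'
```

```text
time_s: 3.0
tcp_pos: [0.5392, 0.104, 0.0829]
ee_rot: [3.141, 0.0, 3.064]
wrist_force: [-0.7, 0.6, 3.6]
gripper_width: 0.0004
grasp_force: 1.7
time_s: 3.4
tcp_pos: [0.5392, 0.104, 0.0818]
ee_rot: [3.141, 0.0, 3.064]
wrist_force: [-1.1, 0.4, 4.7]
gripper_width: 0.0006
grasp_force: 2.2
```

Key 1 yields at about 1 N/mm, so it is free. Key 2 next.

```bash
python3 -m jog '[[0,0,-6,0,0,0,-1],[0,0,-14,0,0,0,-1],[0,-25,-14,0,0,0,-1],[0,-45,-14,0,0,0,-1],[0,-54,-14,0,0,0,-1],[0,-54,-14,0,0,0,-1],[0,-54,-14,0,0,0,-1],[0,-54,-8,0,0,0,-1],[0,-54,-8,0,0,0,-1],[0,-54,-8,0,0,0,-1]]';python3 -m jog '[[0,0,3,0,0,0,-1],[0,0,5,0,0,0,-1],[0,0,6,0,0,0,-1],[0,0,7,0,0,0,-1],[0,0,7,0,0,0,-1],[0,0,7,0,0,0,-1]]';python3 -m jog '[[0,0,0.5,0,0,0,-1],[0,0,1,0,0,0,-1],[0,0,1,0,0,0,-1],[0,0,1,0,0,0,-1]]'
```

```text
time_s: 4.4
tcp_pos: [0.5347, 0.0508, 0.0894]
ee_rot: [3.141, -0.001, 3.065]
wrist_force: [-1.4, 0.3, -0.6]
gripper_width: 0.0004
grasp_force: 0.0
time_s: 5.0
tcp_pos: [0.535, 0.0502, 0.0829]
ee_rot: [3.141, 0.0, 3.064]
wrist_force: [-0.8, -0.1, 3.7]
gripper_width: 0.0004
grasp_force: 1.6
time_s: 5.4
tcp_pos: [0.535, 0.0502, 0.0818]
ee_rot: [3.141, 0.0, 3.064]
wrist_force: [-1.5, 1.0, 6.1]
gripper_width: 0.0005
grasp_force: 2.2
```

Key 2 gives the same reading, so it is free too. Key 3 next.

```bash
python3 -m jog '[[0,0,-6,0,0,0,-1],[0,0,-14,0,0,0,-1],[0,-25,-14,0,0,0,-1],[0,-45,-14,0,0,0,-1],[0,-54.5,-14,0,0,0,-1],[0,-54.5,-14,0,0,0,-1],[0,-54.5,-14,0,0,0,-1],[0,-54.5,-8,0,0,0,-1],[0,-54.5,-8,0,0,0,-1],[0,-54.5,-8,0,0,0,-1]]';python3 -m jog '[[0,0,3,0,0,0,-1],[0,0,5,0,0,0,-1],[0,0,6,0,0,0,-1],[0,0,7,0,0,0,-1],[0,0,7,0,0,0,-1],[0,0,7,0,0,0,-1]]';python3 -m jog '[[0,0,0.5,0,0,0,-1],[0,0,1,0,0,0,-1],[0,0,1,0,0,0,-1],[0,0,1,0,0,0,-1]]'
```

```text
time_s: 6.4
tcp_pos: [0.5306, -0.0034, 0.0894]
ee_rot: [3.141, -0.001, 3.065]
wrist_force: [-0.4, 0.2, -0.0]
gripper_width: -0.0002
grasp_force: 0.0
time_s: 7.0
tcp_pos: [0.5307, -0.0041, 0.0829]
ee_rot: [3.141, 0.0, 3.064]
wrist_force: [-0.9, 0.4, 3.0]
gripper_width: 0.0004
grasp_force: 1.7
time_s: 7.4
tcp_pos: [0.5307, -0.0041, 0.0818]
ee_rot: [3.141, 0.0, 3.064]
wrist_force: [-1.9, 1.3, 4.4]
gripper_width: 0.0003
grasp_force: 2.2
```

Key 3 is free. Key 4 gets the same tap.

```bash
python3 -m jog '[[0,0,-6,0,0,0,-1],[0,0,-14,0,0,0,-1],[0,-25,-14,0,0,0,-1],[0,-45,-14,0,0,0,-1],[0,-55,-14,0,0,0,-1],[0,-55,-14,0,0,0,-1],[0,-55,-14,0,0,0,-1],[0,-55,-8,0,0,0,-1],[0,-55,-8,0,0,0,-1],[0,-55,-8,0,0,0,-1]]';python3 -m jog '[[0,0,3,0,0,0,-1],[0,0,5,0,0,0,-1],[0,0,6,0,0,0,-1],[0,0,7,0,0,0,-1],[0,0,7,0,0,0,-1],[0,0,7,0,0,0,-1]]';python3 -m jog '[[0,0,0.5,0,0,0,-1],[0,0,1,0,0,0,-1],[0,0,1,0,0,0,-1],[0,0,1,0,0,0,-1]]';python3 -m jog '[[0,0,0.5,0,0,0,-1],[0,0,1,0,0,0,-1],[0,0,1,0,0,0,-1],[0,0,1,0,0,0,-1]]'
```

```text
time_s: 8.4
tcp_pos: [0.5263, -0.0582, 0.0894]
ee_rot: [3.141, -0.001, 3.065]
wrist_force: [-0.2, 0.8, -0.1]
gripper_width: 0.0007
grasp_force: 0.0
time_s: 9.0
tcp_pos: [0.5265, -0.0592, 0.0827]
ee_rot: [3.142, 0.0, 3.064]
wrist_force: [0.8, -0.2, -0.3]
gripper_width: 0.0004
grasp_force: 0.0
time_s: 9.4
tcp_pos: [0.5265, -0.0591, 0.0817]
ee_rot: [3.142, 0.0, 3.064]
wrist_force: [-0.9, 0.8, -1.0]
gripper_width: 0.0002
grasp_force: 0.0
time_s: 9.8
tcp_pos: [0.5265, -0.0592, 0.081]
ee_rot: [-3.142, 0.0, 3.064]
wrist_force: [-1.1, -0.0, 6.1]
gripper_width: 0.0004
grasp_force: 2.6
```

Key 4 has no contact at 82–83 mm and then resists at 81 mm with about 6 N. It is the latched one, so I'll lift off, then press it home.

```bash
python3 -m jog '[[0,0,-4,0,0,0,-1],[0,0,-8,0,0,0,-1],[0,0,-8,0,0,0,-1],[0,0,-3,0,0,0,-1],[0,0,0,0,0,0,-1],[0,0,1.5,0,0,0,-1],[0,0,3,0,0,0,-1],[0,0,4.5,0,0,0,-1],[0,0,5.5,0,0,0,-1],[0,0,5.5,0,0,0,-1],[0,0,5.5,0,0,0,-1]]'
```

```text
time_s: 10.9
tcp_pos: [0.5265, -0.0591, 0.0764]
ee_rot: [-3.141, 0.001, 3.064]
wrist_force: [-2.9, 0.0, 16.5]
gripper_width: 0.0003
grasp_force: 8.3
```

```bash
python3 -m jog '[[0,0,0.5,0,0,0,-1],[0,0,0.5,0,0,0,-1],[0,0,-3,0,0,0,-1],[0,0,-8,0,0,0,-1],[0,0,-20,0,0,0,-1],[0,0,-50,0,0,0,-1],[0,0,-90,0,0,0,-1],[0,0,-130,0,0,0,-1],[0,-40,-150,0,0,0,-1],[0,-80,-150,0,0,0,-1],[0,-120,-150,0,0,0,-1],[0,-160,-150,0,0,0,-1]]';python3 -m jog '[[0,-50,0,0,0,0,-1],[0,-100,0,0,0,0,-1],[0,-100,0,0,0,0,-1],[0,-100,0,0,0,0,-1],[0,-100,0,0,0,0,-1]]'
python3 - <<'E'
from bench import bot
import cv2
from h import w
f=bot.grab_frame("top");cv2.imwrite("pics/top2.png",f["pixels"])
for k in [(226,231),(260,235),(295,238),(330,241)]:print(w(f,*k,r=4).round(4))
E
```

```text
time_s: 12.1
tcp_pos: [0.5135, -0.2202, 0.2256]
ee_rot: [3.142, -0.0, 3.064]
wrist_force: [0.4, 0.6, -0.4]
gripper_width: 0.0002
grasp_force: 0.0
time_s: 12.6
tcp_pos: [0.5066, -0.3164, 0.2252]
ee_rot: [3.14, -0.0, 3.066]
wrist_force: [0.1, 0.2, -0.1]
gripper_width: 0.0003
grasp_force: 0.0
[0.5389 0.1047 0.0845]
[0.5332 0.0511 0.0846]
[ 0.5292 -0.0039  0.0841]
[ 0.5252 -0.0587  0.0842]
```

View pics/top2.png

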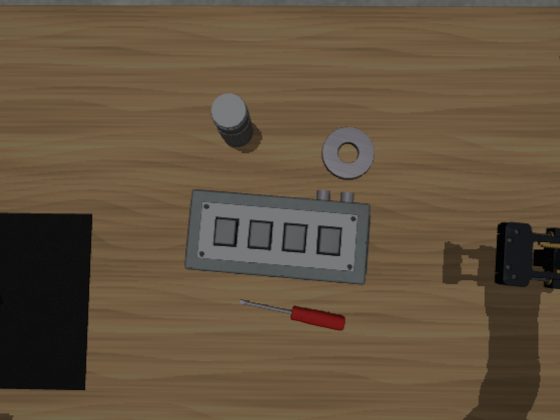

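The picture shows the can, flange and screwdriver where they were and the gripper clear at about (530,255). All four keys now measure about 84 mm high.

```bash
python3 -c "
from bench import bot
print(bot.close_job())"
```

```text
the job is handed in; nothing more can be done
None
```

I tapped the keys lightly from left to right, found key 4 latched, pressed it home and let go; all four keys now stand level at about 84 mm, nothing else moved, and the job is handed in.

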